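# Tamp the canister plate home

### The arm

A 7-joint arm with a two-finger parallel gripper is mounted at the origin on the work surface. World frame = base frame: x ahead of the robot, y to its left, z up, the work surface at z = 0. Lengths are in m, angles in rad, forces in N, time in s.
With the tool pointing down it reaches from about 0.4 to 0.875 m from the base axis. Payload 6.5 kg.
Tool frame: the origin (TCP) lies at the very end of the fingers, on their centre line; the grasp point (between the pads) lies r.tcp_to_grasp behind it (r.tcp_to_grasp is the distance from the TCP to the grasp point, in m); z points along the fingers, y is the line along which they close (so a half turn about z gives the same grasp; the last joint's range is limited). The gripper opens to 85 mm and grips with 20 to 120 N. Pads are 22 mm wide; open, the fingers measure 114 mm over their backs; the gripper's body (76 mm by 85 mm) begins 54 mm behind the grasp point. The pads swing forward as they close: fully open they stand 13 mm farther back than shut.
Start: joints at [-1.353, 0.536, -0.004, 1.538, 0.003, 1.067, -0.071], TCP at [0.182, 0.624, 0.231] pointing down, gripper open.
Joint ranges: [-2.7, 2.7], [-0.37, 2.16], [-1.27, 1.26], [0.24, 2.4], [-1.31, 4.45], [0.19, 1.91], [-2.76, 2.76]. Speed limits (rad/s): [2.39, 2.39, 3.14, 3.14, 3.14, 3.14, 3.14].

### API

Orientations are given as a rotation vector (axis times angle).
In Python, from workcell import r gives the robot as it stands. The module is installed in compiled form; this text tells all that it offers.
- The arm moves only by the tool step_arm, never from a script. Its argument "plan" is a list of rows, each a list of 7 numbers: the shift along the tool's x, y, z in units of 0.12 m (1.0 is 0.12 m), then the turn, a rotation vector about the tool's x, y, z in units of 90 degrees (1.0 is 90 degrees), then the finger opening in mm, from 0 to 85.4. In form: [[dx, dy, dz, rx, ry, rz, fingers], ...]. A call has exactly 5 rows; each row shifts and turns the commanded pose from where the row before left it, along the tool's axes as they then stand; what a row does not reach is not made up. A row lasts 1/10 s, in which the tool goes at most 50 mm and 8.59 degrees, less where a joint would pass 70% of its speed; a pose out of reach is approached as far as the arm can. A call with a number of a shift or a turn outside -1 to 1 is refused whole. A call with a gripper value outside its range is refused whole. The fingers move at their own pace and stop on an object; "force" is the grip in N (left out, the last holds). Time passes only in rows, so rows that do not move let the fingers close, or fill a call up. It gives the time, the measured TCP pose, the force, the opening and the grip force at its end, in the units of the state.
- r.observe(): the state, without advancing time (a new reading comes with each control period).
- r.snapshot(name): name is "side" or "top" or "wrist"; returns a dict with "color" (480x640x3 uint8, red, green, blue), "z_map" (480x640 float32, m along the optical axis (not along the pixel's ray), 0 where there is no reading), "fx", "fy", "cx", "cy" (pixels), "D" ([k1, k2, p1, p2, k3] as OpenCV has them; the pictures are not rectified), "position" and "attitude" of the camera in the world. Camera axes: x right, y down, z forward; pixel columns grow to the right and rows downward; lengths in m; the calibration is good to about 2 mm. A picture is of the moment at which its call begins.
- r.hand_in(): hands the job in; it is judged then, once.
The state is a dict: "time": time; "joint_positions": joint angles; "joint_velocities": joint speeds; "joint_torque": joint torques, N m; "tcp_pos": TCP position; "tcp_rot": TCP orientation; "wrist_force": force on the tool from outside, world axes, zero at the start; "moment": the same for the moment, N m; "width": finger opening in m; "gripper_force": force on a finger pad.
Only numpy, scipy, OpenCV 4.12 (cv2) and the standard library are available. Lean on these libraries where they do the work, as an engineer would, in place of code of your own. Each camera call takes 0.05 s, during which the arm holds its last target. There are 200 camera calls.

### The job

Take the tamper from its rubber rest and use it (not the fingers) to press the cocked, sprung plate in the steel canister squarely down until it bottoms out; hold it there a second with about 20 newtons, never more than 30, so that it stays down level. Then stand the tamper upright back in its rest and leave the other things on the counter alone.

Things in the scene. Friction and masses are not known exactly. Their poses are not given: they have to be found in the camera images.
- tamper: coffee tamper, round about its z axis, 110 mm tall, 0.3 to 0.5 kg, loose, standing in the rest; origin at the centre of its flat underside, z up. Steel foot 56 mm in diameter and 14 mm thick, thin steel neck 18 mm in diameter, dark wooden handle 30 mm in diameter from 44 to 106 mm above the underside
- rest: low round grey rubber rest fixed on the counter, 82 mm in diameter; origin at the centre of its underside on the counter, z up. The tamper's foot stands on its floor, 4 mm above the origin, inside a rim that is 66 mm across inside and 10 mm high above the counter
- canister: round steel canister let into the counter and fixed, its rim 75 to 100 mm above the counter; origin at the centre of its mouth, in the plane of the rim, z up. Bore 68 mm across, rim flange 86 mm across
- plate: dark steel plate with black rubber edge in the canister, 65 mm across; origin at the centre of its top face, z normal to it. Starts 8 to 30 mm below the rim, cocked 2 to 8 degrees on a central swivel. Sprung up, but its edge's drag holds it as left, tilt too. Sinks under 8 to 11 N to a hard hidden stop, set anew each time: face 30 to 44 mm below the rim. Only a flat tool pressed squarely levels it
- shaker: small glass spice shaker, 44 mm in diameter, 100 mm tall, loose; origin at the centre of its underside. Bystander
- mug: white mug, 80 mm in diameter, 90 mm tall, loose; origin at the centre of its underside. Bystander
- syrup: amber syrup bottle with white pump, 68 mm in diameter, 268 mm tall with the pump, loose; origin at the centre of its underside. Bystander
Mind the look-alikes: they are no part of the job. What is shaped like the tamper but purple, red or turquoise is not meant.

How it is judged:
On the way, in this order (a step that is already met when the one before it is completed fails the run):
1. the tamper is lifted out of its rest (z of tamper in the frame of rest above 0.03 m), for 0.1 s.
2. the tamper presses the plate against its stop with more than 13 N (it sinks under 11 N), at rest and level within 0.035 rad, for 0.5 s (contact force between tamper and plate above 13 N and z of plate in the frame of canister below -0.0285 m and linear speed of plate below 0.01 m/s and angle between plate's own z axis and vertical below 0.035 rad), for 0.5 s.
At the end, for the whole second after the job is handed in: The plate is still down where it was pressed home (at least 28 mm below the rim, at least 12 mm from where it started) and level within 0.035 rad (2 degrees), and the tamper stands upright (within 0.05 rad), at rest on the floor of its rubber rest, within 8 mm of its centre (z of plate in the frame of canister below -0.028 m and distance of plate from where it was at the start of the episode above 0.012 m and angle between plate's own z axis and vertical below 0.035 rad and horizontal distance between tamper and rest below 0.008 m and z of tamper in the frame of rest below 0.006 m and angle between tamper's own z axis and vertical below 0.05 rad and linear speed of tamper below 0.02 m/s); the robot touches nothing.
It fails at once if the tamper presses on the plate with more than 30 N (contact force between tamper and plate above 30 N).
It fails at once if the fingers press on the plate (contact force between the fingers and plate above 1 N).
It fails at once if a bystander is moved more than 20 mm (distance of any of shaker, mug, syrup from where it was at the start of the episode above 0.02 m).
It fails at once if a bystander is tipped by more than 0.3 rad (angle between any of shaker, mug, syrup's own z axis and vertical above 0.3 rad).
It also fails if it takes over 58 s, if anything falls off the work surface, if the arm or the gripper's body presses on something with over 40 N, if the wrist force passes 120 N, or if a joint passes its speed limit or range.

## Working session

There is one attempt and no reset: what is moved stays moved. The work goes in short steps, Python scripts to look and compute and a tool call to move; the robot and the scene stay as the last step left them, time stands still between calls to the robot, and variables do not carry over. Pictures are saved under pics/ and viewed, at most 13 in all, crops included, and the job is handed in when it is done.

Besides the shell and the picture viewer there is one more tool, called after ">>>" as name(argument=value, ...) on one line, values as JSON. step_arm: Moves the arm, as the interface text tells. Its arguments: {"type":"object","properties":{"plan":{"type":"array"},"force":{"type":"number"}},"required":["plan"]}

```bash
mkdir -p pics; cat > h.py <<'E'
import numpy as np, cv2, pickle
from scipy.spatial.transform import Rotation as R
from workcell import r
def snap(n,f):
    s=r.snapshot(n); pickle.dump(s,open(f'pics/{f}.pkl','wb')); cv2.imwrite(f'pics/{f}.png',s['color'][:,:,::-1]); return s
def load(f): return pickle.load(open(f'pics/{f}.pkl','rb'))
def att(s):
    a=np.array(s['attitude'],float)
    return a if a.shape==(3,3) else R.from_rotvec(a).as_matrix() if a.size==3 else R.from_quat(a).as_matrix()
def cloud(s):
    v,u=np.mgrid[0:480,0:640]; K=np.array([[s['fx'],0,s['cx']],[0,s['fy'],s['cy']],[0,0,1]])
    p=cv2.undistortPoints(np.stack([u,v],-1).reshape(-1,1,2).astype(float),K,np.array(s['D'],float)).reshape(480,640,2)
    z=s['z_map'][...,None]; P=np.concatenate([p*z,z],-1)@att(s).T+np.array(s['position']); P[s['z_map']<=0]=np.nan; return P
def ray(s,u,v,zw):
    K=np.array([[s['fx'],0,s['cx']],[0,s['fy'],s['cy']],[0,0,1]])
    p=cv2.undistortPoints(np.array([[[u,v]]],float),K,np.array(s['D'],float)).ravel()
    d=att(s)@np.array([p[0],p[1],1]);c=np.array(s['position']);return c+d*(zw-c[2])/d[2]
E
python3 - <<'E'
from h import *
for n in ('top','side'):
    s=snap(n,n+'0'); print(n,s['position'],s['attitude'],s['fx'],s['D'])
a=np.hstack([load('top0')['color'],load('side0')['color']])
print(r.observe(), r.tcp_to_grasp)
E
```

```text
top [0.36358827 0.00176584 1.27888119] [-2.11142327  2.14549313 -0.16091449] 566.6293536249633 [0.05226855 0.         0.         0.         0.        ]
side [ 0.49995689 -0.87389683  0.61449668] [-2.09821219  0.12281224 -0.03946838] 503.4825219581769 [-0.09954858  0.          0.          0.          0.        ]
{'time': 0.1, 'joint_positions': array([-1.35318469,  0.53708106, -0.00444204,  1.53874458,  0.00259233,
        1.06732074, -0.07119194]), 'joint_velocities': array([-0.0011693 , -0.00213214,  0.00024872, -0.00308352, -0.00029199,
       -0.00079617, -0.00055055]), 'joint_torque': array([ 1.87684040e-03, -5.84568322e+01,  1.05144069e+00, -2.59778345e+01,
        1.26075986e-02,  4.60793424e-03, -2.27418195e-05]), 'tcp_pos': array([0.18186296, 0.62345671, 0.23051832]), 'tcp_rot': array([-4.44176652e-01, -3.10991865e+00,  2.42494260e-03]), 'wrist_force': array([-0.2779417 , -0.48672747,  0.14660402]), 'moment': array([ 0.01483806, -0.03477382, -0.02798931]), 'gripper_force': 0.0, 'width': 0.08534070642379234} 0.0187
```

View pics/top0.png

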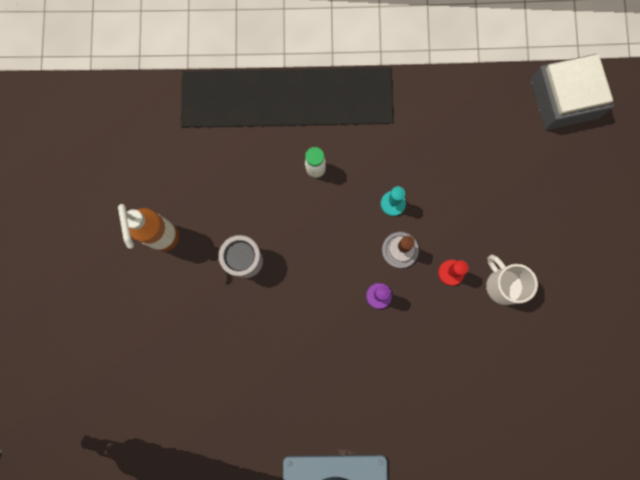

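View pics/side0.png

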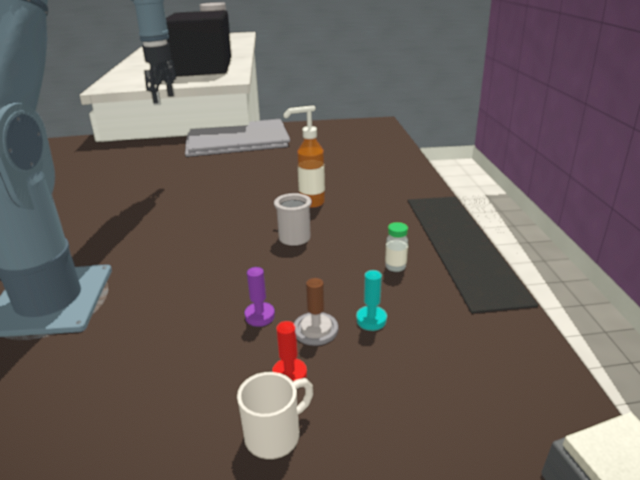

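The top view shows four tamper shapes: purple (379,295), red (455,271), turquoise (396,200), and brown-handled in a grey rest (402,248). The canister is at (240,256), the mug at (513,285), the syrup at (152,230) and the shaker at (315,162). By the description I choose the brown-handled one.

```bash
python3 - <<'E'
from h import *
s=load('top0'); P=cloud(s)
print('pos at px', [ (n,P[v,u].round(3)) for n,u,v in [('handle top',406,242),('purple',382,293),('red',460,268),('turq',397,194),('shaker',315,156),('can plate',240,256),('mug',513,285),('cnt',300,300)]])
z=P[...,2]
def reg(u0,u1,v0,v1,zl,zh):
    m=np.zeros_like(z,bool); m[v0:v1,u0:u1]=1; m&=(z>zl)&(z<zh); return P[m]
# handle top
q=reg(385,425,225,270,.1,.13); print('handle',len(q),q.mean(0),q.min(0),q.max(0))
q=reg(380,425,225,270,.005,.03); print('rest',len(q),q.mean(0),q.min(0),q.max(0), (q.min(0)+q.max(0))/2)
q=reg(210,270,230,285,.06,.12); print('can z hist',np.histogram(q[:,2],bins=12,range=(.06,.12)))
for nm,b in dict(purple=(365,395,280,310),red=(438,470,255,287),turq=(380,408,182,216),mug=(485,540,255,307),shaker=(300,330,145,180)).items():
    q=reg(*b,.05,.3); print(nm,q.mean(0).round(3),q.min(0).round(3),q.max(0).round(3))
rim=q=reg(210,270,230,285,.07,.12); q=q[q[:,2]>np.percentile(q[:,2],97)-.006]; print('rim',len(q),q.mean(0),q.min(0),q.max(0),(q.min(0)+q.max(0))/2)
c=s['color'][130:330,200:480,::-1]; cv2.imwrite('pics/crop1.png',cv2.resize(c,None,fx=2.8,fy=2.8,interpolation=2))
E
```

```text
pos at px [('handle top', array([ 0.55 , -0.159,  0.113])), ('purple', array([ 0.445, -0.105,  0.114])), ('red', array([ 0.494, -0.268,  0.108])), ('turq', array([ 0.653, -0.144,  0.112])), ('shaker', array([0.742, 0.028, 0.103])), ('can plate', array([0.53 , 0.192, 0.082])), ('mug', array([ 0.466, -0.405,  0.008])), ('cnt', array([0.439, 0.069, 0.004]))]
handle 167 [ 0.54856267 -0.16063364  0.11185356] [ 0.53496294 -0.17576099  0.10011186] [ 0.56279621 -0.14677995  0.11876878]
rest 798 [ 0.54653467 -0.15720105  0.01318698] [ 0.50529494 -0.21548131  0.00500008] [ 0.60654692 -0.11261583  0.02732145] [ 0.55592093 -0.16404857  0.01616077]
can z hist (array([  2,   0,   0,  49, 430, 285,  87, 350,  79,   1,   0,   0]), array([0.06 , 0.065, 0.07 , 0.075, 0.08 , 0.085, 0.09 , 0.095, 0.1  ,
       0.105, 0.11 , 0.115, 0.12 ]))
purple [ 0.445 -0.105  0.102] [ 0.431 -0.121  0.052] [ 0.46  -0.092  0.115]
red [ 0.493 -0.265  0.098] [ 0.481 -0.283  0.05 ] [ 0.509 -0.254  0.114]
turq [ 0.652 -0.144  0.098] [ 0.64 -0.16  0.05] [ 0.67  -0.131  0.115]
mug [ 0.469 -0.384  0.077] [ 0.424 -0.427  0.05 ] [ 0.527 -0.345  0.097]
shaker [0.737 0.029 0.09 ] [0.72  0.009 0.05 ] [0.762 0.052 0.107]
rim 425 [0.53010457 0.19080457 0.09836712] [0.48785052 0.14873857 0.09522622] [0.5711078  0.23365683 0.10533497] [0.52947916 0.1911977  0.10028059]
```

View pics/crop1.png

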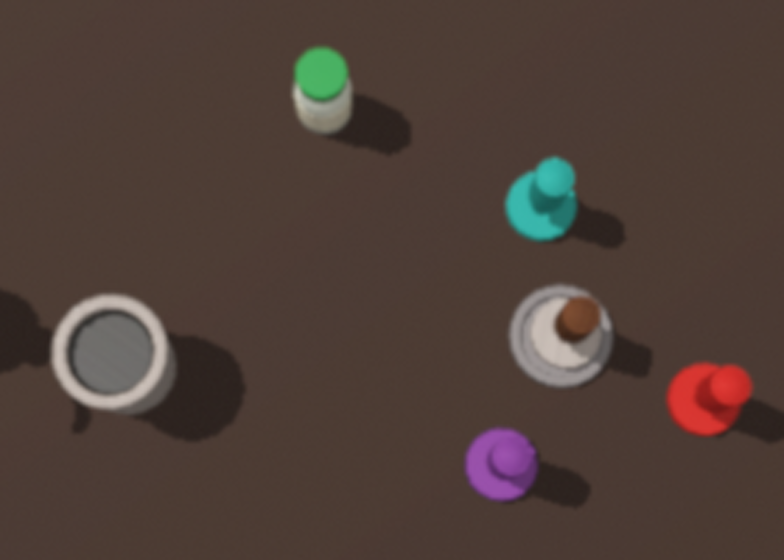

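The crop confirms it: the brown-handled tamper stands in the grey rest (crop 578,320), the look-alikes are coloured, and the canister is at crop (112,350).

>>> step_arm(plan=[[0,0,-0.2,0,0,-0.09,70],[0,0,-0.2,0,0,-0.09,70],[-0.16,-0.37,0,0,0,0,70],[-0.16,-0.37,0,0,0,0,70],[-0.16,-0.37,0,0,0,0,70]], force=60)

```text
time: 0.6
tcp_pos: [0.2399, 0.4889, 0.2789]
tcp_rot: [-0.001, -3.142, 0.001]
wrist_force: [1.2, 0.0, 0.4]
width: 0.0704
gripper_force: 0.0
```

>>> step_arm(plan=[[-0.16,-0.37,0,0,0,0,70],[-0.16,-0.37,0,0,0,0,70],[-0.16,-0.37,0,0,0,0,70],[-0.16,-0.37,0,0,0,0,70],[-0.16,-0.37,0,0,0,0,70]])

```text
time: 1.1
tcp_pos: [0.3355, 0.2666, 0.2792]
tcp_rot: [-0.002, -3.141, -0.0]
wrist_force: [1.0, 0.5, 1.2]
width: 0.0698
gripper_force: 0.0
```

>>> step_arm(plan=[[-0.25,-0.25,0,0,0,0,70],[-0.25,-0.25,0,0,0,0,70],[-0.25,-0.25,0,0,0,0,70],[-0.25,-0.25,0,0,0,0,70],[0,0,0,0,0,0,70]])

```text
time: 1.6
tcp_pos: [0.4583, 0.1434, 0.2793]
tcp_rot: [0.015, 3.14, -0.003]
wrist_force: [0.2, 0.4, 1.1]
width: 0.0703
gripper_force: 0.0
```

```bash
python3 - <<'E'
from h import *
s=snap('wrist','w1'); print(s['position'],att(s).round(3),s['fx'],r.observe()['tcp_pos'])
E
```

```text
[0.38811602 0.14420546 0.4222762 ] [[ 0.011  0.96   0.279]
 [ 1.    -0.009 -0.005]
 [-0.003  0.279 -0.96 ]] 395.8026409722792 [0.45630468 0.14607092 0.279025  ]
```

View pics/w1.png

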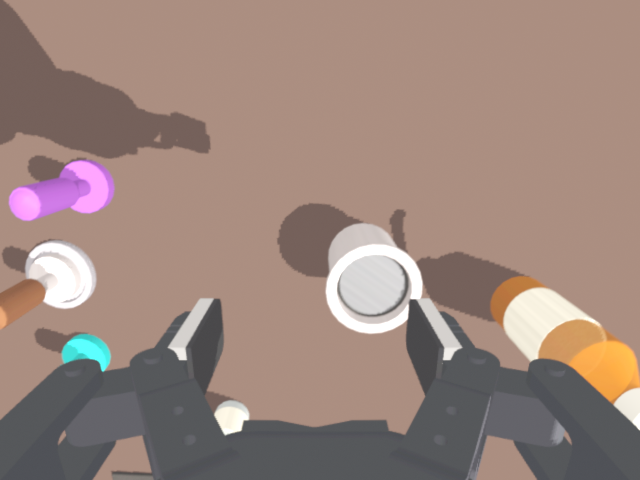

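The wrist view shows the canister mouth at (374,288), the plate inside it at (372,285), the syrup at right (560,330), and the tamper in its rest at (62,275).

```bash
python3 - <<'E'
from h import *
s=load('w1'); P=cloud(s)
m=np.zeros((480,640),bool); m[235:340,318:412]=1
z=P[...,2]
q=P[m&(z>.085)&(z<.115)]; 
print('zhist',np.histogram(z[m],bins=14,range=(.05,.12)))
zr=np.median(q[q[:,2]>.092][:,2]); q=q[abs(q[:,2]-zr)<.005]
c,rad=cv2.minEnclosingCircle(q[:,:2].astype(np.float32)); print('rim',zr,c,rad,len(q))
hull=cv2.convexHull(q[:,:2].astype(np.float32)); print(cv2.fitEllipse(hull))
c=np.array(cv2.fitEllipse(hull)[0])
d=np.linalg.norm(P[...,:2]-c,axis=-1); p=P[(d<.024)&(z>.03)&(z<zr-.004)]
for _ in range(3):
    A=np.c_[p[:,:2]-c,np.ones(len(p))]; k=np.linalg.lstsq(A,p[:,2],rcond=None)[0]; e=p[:,2]-A@k; p=p[abs(e)<2.5*e.std()]
print('plate',k,'tilt deg',np.degrees(np.arctan(np.hypot(*k[:2]))),e.std(),len(p))
# tamper seat in this view
for u,v in [(62,275),(50,275),(62,290),(70,262),(300,100),(200,200)]: print(u,v,P[v,u].round(3))
E
```

```text
zhist (array([  91,  100,   99,   87,   67,   46, 2533, 1245,  318, 2197,    0,
          0,    0,    0]), array([0.05 , 0.055, 0.06 , 0.065, 0.07 , 0.075, 0.08 , 0.085, 0.09 ,
       0.095, 0.1  , 0.105, 0.11 , 0.115, 0.12 ]))
rim 0.09747062668248971 (0.5293199419975281, 0.19388552010059357) 0.043048202991485596 2395
((0.5291395783424377, 0.1928556263446808), (0.08235839009284973, 0.08600948005914688), 84.51034545898438)
plate [-0.00199672  0.08433015  0.08411795] tilt deg 4.821701117394103 0.0006540953444021669 1938
62 275 [ 0.543 -0.144  0.018]
50 275 [ 0.542 -0.155  0.023]
62 290 [ 0.562 -0.148  0.019]
70 262 [ 0.531 -0.137  0.01 ]
300 100 [0.362 0.129 0.001]
200 200 [0.464 0.018 0.001]
```

>>> step_arm(plan=[[0,-0.4,0,0,0,0,70],[0,-0.4,0,0,0,0,70],[0,-0.4,0,0,0,0,70],[0,-0.4,0,0,0,0,70],[0,-0.4,0,0,0,0,70]])

```text
time: 2.15
tcp_pos: [0.4542, -0.0917, 0.2793]
tcp_rot: [0.002, -3.142, -0.001]
wrist_force: [1.1, -0.5, -0.4]
width: 0.0705
gripper_force: 0.0
```

>>> step_arm(plan=[[0,-0.35,0,0,0,0,70],[0,-0.15,0,0,0,0,70],[0,0,0,0,0,0,70],[0,0,0,0,0,0,70],[0,0,0,0,0,0,70]])

```text
time: 2.65
tcp_pos: [0.4549, -0.1493, 0.279]
tcp_rot: [0.003, -3.141, -0.001]
wrist_force: [0.0, 0.3, 0.3]
width: 0.0702
gripper_force: 0.0
```

```bash
python3 - <<'E'
from h import *
s=snap('wrist','w2'); o=r.observe(); print(o['tcp_pos'],o['tcp_rot'],o['joint_positions'].round(2))
E
```

```text
[ 0.45497504 -0.14950422  0.27912126] [ 3.16450120e-03 -3.14126111e+00 -1.28338291e-03] [-0.19  0.19  0.47  1.94 -0.1   1.03  1.9 ]
```

View pics/w2.png

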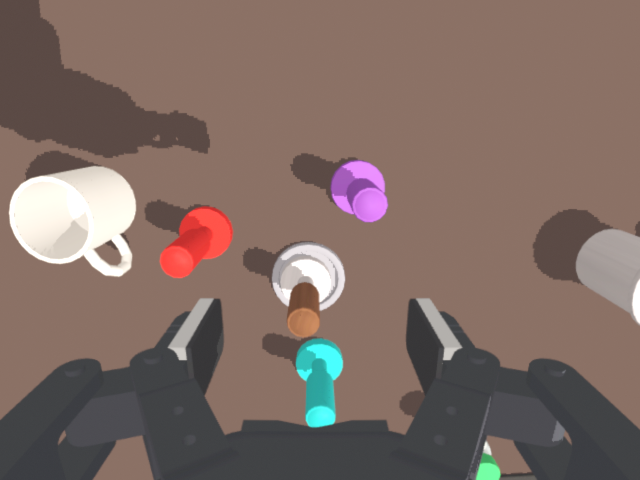

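The wrist view shows the rest ellipse at about (308,277), the tamper's handle top at (303,322), purple (370,200), red (178,258) and turquoise (320,412), so nothing blocks the grasp.

```bash
python3 - <<'E'
from h import *
s=load('w2'); P=cloud(s); z=P[...,2]
print('handle',ray(s,303,322,.113)); print('rest', ray(s,308.5,276.5,.010))
m=np.zeros_like(z,bool); m[280:338,285:325]=1
q=P[m&(z>.055)&(z<.125)]; print('handle cloud',len(q),q.min(0),q.max(0))
q=q[q[:,2]>.108]; print(' top',len(q),q.mean(0), (q.min(0)+q.max(0))/2)
# rest rim: grey ring vs dark counter
g=s['color'].min(-1).astype(int); mm=np.zeros_like(m); mm[235:318,265:352]=1
b=(mm&(g>105)).astype(np.uint8); n,l,st,ce=cv2.connectedComponentsWithStats(b); i=1+st[1:,4].argmax(); print(st[i])
pts=np.argwhere(l==i)[:,::-1].astype(np.float32); h=cv2.convexHull(pts).reshape(-1,2)
w=np.array([ray(s,u,v,.010)[:2] for u,v in h],np.float32); print('rest ellipse',cv2.fitEllipse(w),cv2.minEnclosingCircle(w))
# same from top
s=load('top0'); g=s['color'].min(-1).astype(int); print('top rest px by eye',ray(s,400.5,249.5,.01),'handle',ray(s,406.5,243,.113))
c=load('w2')['color'][225:345,250:370,::-1]; cv2.imwrite('pics/crop2.png',cv2.resize(c,None,fx=5,fy=5,interpolation=2))
E
```

```text
handle [ 0.5477684  -0.15930239  0.113     ]
rest [ 0.5456272  -0.15592957  0.01      ]
handle cloud 1476 [ 0.53455158 -0.17411233  0.05504378] [ 0.56410184 -0.14490693  0.11568847]
 top 769 [ 0.54790155 -0.15926336  0.11175755] [ 0.54952187 -0.15946318  0.11186318]
[ 272  242   74   70 3459]
rest ellipse ((0.5478017330169678, -0.15610329806804657), (0.08274531364440918, 0.08639724552631378), 79.23072052001953) ((0.5474547743797302, -0.1561705321073532), 0.0430515855550766)
top rest px by eye [ 0.54904016 -0.15965419  0.01      ] handle [ 0.54741419 -0.15947195  0.113     ]
```

View pics/crop2.png

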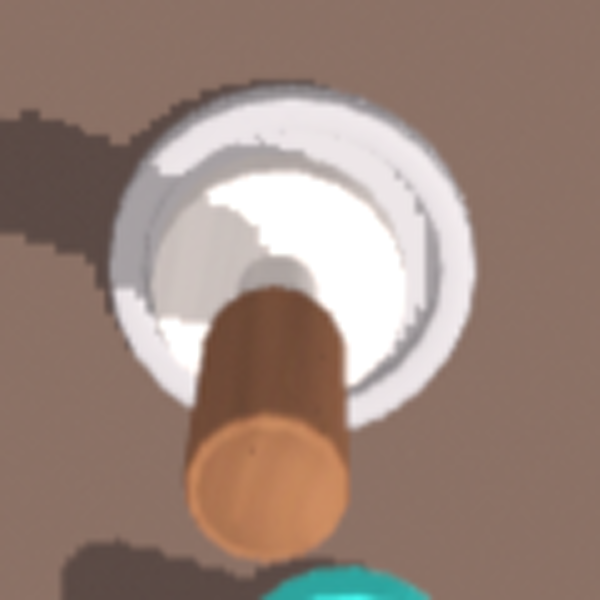

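>>> step_arm(plan=[[-0.26,-0.03,0.2,0,0,0,70],[-0.26,-0.03,0.2,0,0,0,70],[-0.26,-0.02,0.2,0,0,0,70],[0,0,0.3,0,0,0,70],[0,0,0.25,0,0,0,70]])

```text
time: 3.2
tcp_pos: [0.5491, -0.1592, 0.1393]
tcp_rot: [0.003, -3.141, -0.001]
wrist_force: [-0.2, 0.5, -0.5]
width: 0.0702
gripper_force: 0.0
```

>>> step_arm(plan=[[0,0,0.1,0,0,0,70],[0,0,0,0,0,0,70],[0,0,0,0,0,0,70],[0,0,0,0,0,0,70],[0,0,0,0,0,0,70]])

```text
time: 3.7
tcp_pos: [0.5494, -0.1613, 0.1308]
tcp_rot: [0.001, 3.139, -0.0]
wrist_force: [0.7, 0.7, 0.3]
width: 0.0697
gripper_force: 0.0
```

>>> step_arm(plan=[[0,0.01,0.2,0,0,0,70],[0,0,0.2,0,0,0,70],[0,0,0.11,0,0,0,70],[0,0,0,0,0,0,70],[0,0,0,0,0,0,70]])

```text
time: 4.2
tcp_pos: [0.5488, -0.1603, 0.0688]
tcp_rot: [0.002, 3.141, -0.0]
wrist_force: [0.0, 0.4, 0.2]
width: 0.07
gripper_force: 0.0
```

```bash
python3 - <<'E'
from h import *
s=snap('wrist','w3'); o=r.observe(); print(o['tcp_pos'],o['tcp_rot'],o['wrist_force'])
E
```

```text
[ 0.54925059 -0.1603516   0.06920357] [ 1.78031536e-03  3.13987199e+00 -7.42482266e-04] [0.08583322 0.28070885 0.83150399]
```

View pics/w3.png

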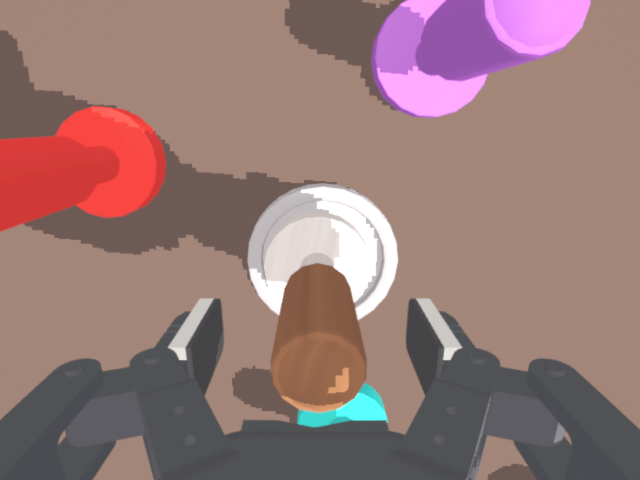

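The handle at (319,360) stands centred between the pads (200 and 440), with the rest rim centred near (323,258). Closing now.

>>> step_arm(plan=[[0,0,0,0,0,0,20],[0,0,0,0,0,0,20],[0,0,0,0,0,0,20],[0,0,0,0,0,0,20],[0,0,0,0,0,0,20]], force=80)

```text
time: 4.75
tcp_pos: [0.5489, -0.1597, 0.0688]
tcp_rot: [0.001, 3.141, 0.001]
wrist_force: [-1.5, 1.8, 5.5]
width: 0.0283
gripper_force: 78.3
```

>>> step_arm(plan=[[0,0,0,0,0,0,20],[0,0,0,0,0,0,20],[0,0,-0.05,0,0,0,20],[0,0,-0.1,0,0,0,20],[0,0,-0.1,0,0,0,20]])

```text
time: 5.25
tcp_pos: [0.548, -0.16, 0.0988]
tcp_rot: [-0.002, -3.141, 0.0]
wrist_force: [0.6, 0.3, -3.5]
width: 0.0286
gripper_force: 79.0
```

>>> step_arm(plan=[[0,0,-0.3,0,0,0,20],[0,0,-0.3,0,0,0,20],[0,0.1,-0.25,0,0,0,20],[0.04,0.25,-0.1,0,0,0,20],[0.04,0.35,0,0,0,0,20]])

```text
time: 5.75
tcp_pos: [0.5402, -0.078, 0.2155]
tcp_rot: [0.009, 3.136, -0.002]
wrist_force: [0.2, 0.9, -4.6]
width: 0.0283
gripper_force: 79.5
```

>>> step_arm(plan=[[0.04,0.4,0,0,0,0,20],[0.04,0.4,0,0,0,0,20],[0,0.4,0,0,0,0,20],[0,0.4,0,0,0,0,20],[0,0.3,0,0,0,0,20]])

```text
time: 6.25
tcp_pos: [0.5289, 0.1556, 0.2131]
tcp_rot: [-0.002, 3.141, 0.002]
wrist_force: [0.2, 0.9, -3.5]
width: 0.0281
gripper_force: 79.4
```

>>> step_arm(plan=[[0,0.2,0,0,0,0,20],[0,0.1,0,0,0,0,20],[0,0,0,0,0,0,20],[0,0,0,0,0,0,20],[0,0,0,0,0,0,20]])

```text
time: 6.75
tcp_pos: [0.5299, 0.1856, 0.2123]
tcp_rot: [0.007, 3.141, -0.002]
wrist_force: [-0.3, -1.0, -4.6]
width: 0.028
gripper_force: 79.4
```

```bash
python3 - <<'E'
from h import *
o=r.observe(); print(o['tcp_pos'],o['tcp_rot'],o['wrist_force'],o['moment'],o['joint_positions'].round(2))
a=snap('wrist','w4')['color']; b=snap('side','s4')['color']
p=cv2.resize(b[110:290,230:410],(480,480),interpolation=2)
P=cloud(load('s4'));z=P[...,2]
m=np.zeros_like(z,bool);m[100:260,240:360]=1
d=np.linalg.norm(P[...,:2]-o['tcp_pos'][:2],axis=-1)
for lo,hi in [(.142,.157),(.16,.176),(.19,.205)]:
    q=P[m&(d<.04)&(z>lo)&(z<hi)]; print(lo,len(q),q.min(0).round(4) if len(q) else '',q.max(0).round(4) if len(q) else '')
cv2.imwrite('pics/c4.png',np.hstack([a[:,130:450],p])[:,:,::-1])
E
```

```text
[0.52985508 0.18557733 0.21228117] [ 6.58107861e-03  3.14148492e+00 -1.65934135e-03] [-0.26499576 -0.98373111 -4.63543342] [-0.03540262  0.01210318 -0.01432619] [-0.7   0.42  0.37  1.81 -0.18  0.94  1.31]
0.142 83 [0.5039 0.1557 0.1485] [0.5585 0.1857 0.157 ]
0.16 211 [0.5044 0.1556 0.16  ] [0.5589 0.2091 0.1758]
0.19 62 [0.5176 0.1685 0.1901] [0.5448 0.1824 0.2047]
```

View pics/c4.png

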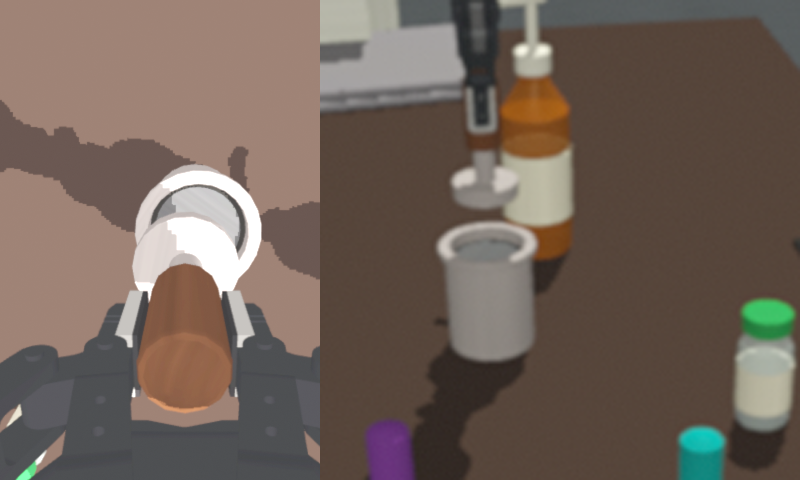

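The wrist half shows the handle held squarely (185,370). The side half shows the foot level (485,185), hanging above the canister mouth (488,245) and clear of the syrup.

>>> step_arm(plan=[[0.01,0.06,0,0,0,0,20],[0,0,0.15,0,0,0,20],[0,0,0.15,0,0,0,20],[0,0,0.1,0,0,0,20],[0,0,0,0,0,0,20]])

```text
time: 7.35
tcp_pos: [0.5271, 0.195, 0.1625]
tcp_rot: [-0.002, -3.138, 0.002]
wrist_force: [0.0, -0.3, -4.0]
width: 0.0286
gripper_force: 79.6
```

>>> step_arm(plan=[[0,0,0,0,0,0,20],[0,0,0.02,0,0,0,20],[0,0,0.02,0,0,0,20],[0,0,0.02,0,0,0,20],[0,0,0,0,0,0,20]])

```text
time: 7.85
tcp_pos: [0.5282, 0.1952, 0.1567]
tcp_rot: [-0.002, -3.141, 0.0]
wrist_force: [-0.1, -0.8, -3.5]
width: 0.0287
gripper_force: 79.6
```

>>> step_arm(plan=[[0,-0.01,0,0,0,0,20],[0,0,0.02,0,0,0,20],[0,0,0.02,0,0,0,20],[0,0,0.02,0,0,0,20],[0,0,0,0,0,0,20]])

```text
time: 8.35
tcp_pos: [0.5283, 0.1941, 0.1494]
tcp_rot: [-0.002, -3.141, 0.0]
wrist_force: [0.1, -0.5, -4.1]
width: 0.0284
gripper_force: 79.6
```

>>> step_arm(plan=[[0,0,0.02,0,0,0,20],[0,0,0.02,0,0,0,20],[0,0,0.01,0,0,0,20],[0,0,0.01,0,0,0,20],[0,0,0,0,0,0,20]])

```text
time: 8.85
tcp_pos: [0.5286, 0.1941, 0.143]
tcp_rot: [0.002, 3.141, 0.001]
wrist_force: [-0.8, -0.1, 4.2]
width: 0.0284
gripper_force: 79.8
```

>>> step_arm(plan=[[0,0,0.01,0,0,0,20],[0,0,0.01,0,0,0,20],[0,0,0.01,0,0,0,20],[0,0,0.01,0,0,0,20],[0,0,0.01,0,0,0,20]])

```text
time: 9.35
tcp_pos: [0.5287, 0.1941, 0.1372]
tcp_rot: [0.002, 3.141, 0.001]
wrist_force: [-2.7, -1.5, 6.4]
width: 0.0283
gripper_force: 79.9
```

>>> step_arm(plan=[[0,0,0.005,0,0,0,20],[0,0,0.005,0,0,0,20],[0,0,0.005,0,0,0,20],[0,0,0.005,0,0,0,20],[0,0,0.005,0,0,0,20]])

```text
time: 9.85
tcp_pos: [0.5287, 0.1941, 0.1342]
tcp_rot: [0.002, 3.141, 0.001]
wrist_force: [-2.6, -1.0, 6.2]
width: 0.0285
gripper_force: 79.9
```

>>> step_arm(plan=[[0,0,0.005,0,0,0,20],[0,0,0.005,0,0,0,20],[0,0,0,0,0,0,20],[0,0,0,0,0,0,20],[0,0,0,0,0,0,20]])

```text
time: 10.35
tcp_pos: [0.5287, 0.1941, 0.133]
tcp_rot: [0.002, 3.141, 0.001]
wrist_force: [-1.6, -0.2, 6.1]
width: 0.0283
gripper_force: 79.9
```

>>> step_arm(plan=[[0,0,0.005,0,0,0,20],[0,0,0.005,0,0,0,20],[0,0,0.005,0,0,0,20],[0,0,0,0,0,0,20],[0,0,0,0,0,0,20]])

```text
time: 10.85
tcp_pos: [0.5287, 0.1941, 0.1312]
tcp_rot: [0.002, 3.141, 0.001]
wrist_force: [-2.4, -0.9, 6.6]
width: 0.0288
gripper_force: 79.9
```

>>> step_arm(plan=[[0,0,0.005,0,0,0,20],[0,0,0.005,0,0,0,20],[0,0,0.005,0,0,0,20],[0,0,0,0,0,0,20],[0,0,0,0,0,0,20]])

```text
time: 11.35
tcp_pos: [0.5292, 0.1942, 0.1307]
tcp_rot: [0.002, 3.14, 0.002]
wrist_force: [-5.5, -1.8, 17.4]
width: 0.0283
gripper_force: 81.6
```

>>> step_arm(plan=[[0,0,0,0,0,0,20],[0,0,0,0,0,0,20],[0,0,0,0,0,0,20],[0,0,0,0,0,0,20],[0,0,0,0,0,0,20]])

```text
time: 11.85
tcp_pos: [0.5292, 0.1942, 0.1307]
tcp_rot: [0.002, 3.14, 0.002]
wrist_force: [-5.1, -2.6, 17.8]
width: 0.0282
gripper_force: 81.6
```

>>> step_arm(plan=[[0,0,0,0,0,0,20],[0,0,0,0,0,0,20],[0,0,0,0,0,0,20],[0,0,0,0,0,0,20],[0,0,0,0,0,0,20]])

```text
time: 12.35
tcp_pos: [0.5291, 0.1941, 0.1307]
tcp_rot: [0.002, 3.14, 0.002]
wrist_force: [-5.7, -1.5, 17.9]
width: 0.0284
gripper_force: 81.6
```

```bash
python3 - <<'E'
from h import *
o=r.observe(); print(o['tcp_pos'],R.from_rotvec(o['tcp_rot']).as_matrix()[:,2],o['wrist_force'],o['moment'])
E
```

```text
[0.52914892 0.194141   0.1306687 ] [ 0.00121952  0.00109515 -0.99999866] [-5.67629585 -1.47407319 17.86814676] [-0.50528483  1.40827315  0.05138342]
```

>>> step_arm(plan=[[0,0,-0.01,0,0,0,20],[0,0,-0.02,0,0,0,20],[0,0,-0.1,0,0,0,20],[0,0,-0.2,0,0,0,20],[0,0,-0.35,0,0,0,20]])

```text
time: 12.85
tcp_pos: [0.5264, 0.1933, 0.2091]
tcp_rot: [-0.002, -3.137, 0.004]
wrist_force: [0.7, 0.6, -3.8]
width: 0.0284
gripper_force: 79.5
```

>>> step_arm(plan=[[0,-0.3,-0.05,0,0,0,20],[0,-0.3,0,0,0,0,20],[0,-0.3,0,0,0,0,20],[0,0,0,0,0,0,20],[0,0,0,0,0,0,20]])

```text
time: 13.35
tcp_pos: [0.5283, 0.0851, 0.2167]
tcp_rot: [0.005, 3.141, 0.0]
wrist_force: [0.3, 1.4, -4.3]
width: 0.0286
gripper_force: 79.9
```

```bash
python3 - <<'E'
from h import *
o=r.observe(); print(o['tcp_pos'],o['tcp_rot'],o['joint_positions'].round(2))
for n in ('wrist','top','side'): snap(n,n+'5')
c=np.array([.529,.1925])
for f in ('wrist5','top5'):
    P=cloud(load(f)); z=P[...,2]
    d=np.linalg.norm(P[...,:2]-c,axis=-1); print(f,'rim',np.median(z[(d>.036)&(d<.041)&(z>.085)&(z<.11)]))
    p=P[(d<.025)&(z>.04)&(z<.08)]
    if len(p)<50: print(len(p)); continue
    for _ in range(3):
        A=np.c_[p[:,:2]-c,np.ones(len(p))]; k=np.linalg.lstsq(A,p[:,2],rcond=None)[0]; e=p[:,2]-A@k; p=p[abs(e)<2.5*e.std()]
    print('plate',k,np.degrees(np.arctan(np.hypot(*k[:2]))),e.std(),len(p))
P=cloud(load('side5')); z=P[...,2]; d=np.linalg.norm(P[...,:2]-o['tcp_pos'][:2],axis=-1)
for lo,hi in [(.142,.157),(.157,.172),(.172,.185),(.185,.205)]:
    q=P[(d<.04)&(z>lo)&(z<hi)]; print(lo,len(q),q.min(0).round(4) if len(q) else '',q.max(0).round(4) if len(q) else '')
a=load('wrist5')['color'];b=load('side5')['color']
cv2.imwrite('pics/c5.png',np.hstack([cv2.resize(a,(400,300)),cv2.resize(b[80:260,220:460],(400,300))])[:,:,::-1])
E
```

```text
[0.52831774 0.08514841 0.21668404] [5.39033647e-03 3.14125063e+00 2.81580998e-04] [-0.56  0.37  0.4   1.88 -0.18  0.92  1.49]
wrist5 rim 0.09772160397693302
plate [-0.00414319  0.00251025  0.06669357] 0.2775567269792922 0.0006355463254705671 2910
top5 rim 0.09756687160661148
0
0.142 48 [0.5029 0.059  0.1521] [0.5552 0.0821 0.1569]
0.157 300 [0.5032 0.0577 0.1572] [0.5567 0.1133 0.1719]
0.172 48 [0.5208 0.0773 0.1721] [0.538  0.0886 0.1847]
0.185 82 [0.5161 0.0712 0.1853] [0.5432 0.0875 0.2047]
```

View pics/c5.png

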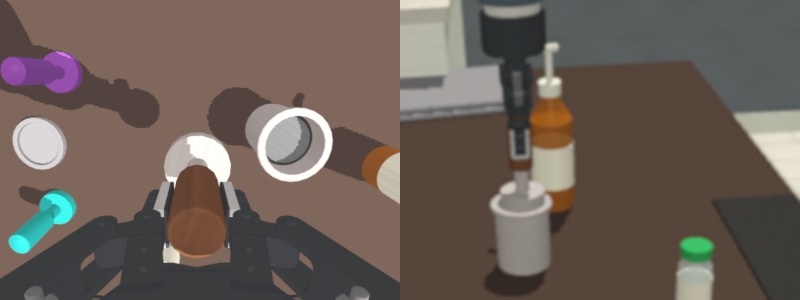

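The picture shows the plate sunk and level in the canister (295,143 left half), which the fit confirms at 31 mm below the rim and 0.3°. The empty rest is at (40,143) and the tamper is still straight in the grip.

```bash
python3 - <<'E'
from h import *
def fit(f,cen,rad):
    s=load(f); P=cloud(s); g=s['color'].min(-1).astype(int); d=np.linalg.norm(P[...,:2]-cen,axis=-1)
    b=((g>85)&(d<rad)).astype(np.uint8); n,l,st,ce=cv2.connectedComponentsWithStats(b); i=1+st[1:,4].argmax()
    h=cv2.convexHull(np.argwhere(l==i)[:,::-1].astype(np.float32)).reshape(-1,2)
    w=np.array([ray(s,u,v,.010)[:2] for u,v in h],np.float32); print(f,st[i],cv2.fitEllipse(w)[:2],cv2.minEnclosingCircle(w))
c=np.array([.547,-.157]); fit('wrist5',c,.06); fit('top5',c,.06)
E
```

```text
wrist5 [    6   164   119   121 10845] ((0.5447697043418884, -0.15072493255138397), (0.1165996715426445, 0.11776087433099747)) ((0.5444872975349426, -0.15109048783779144), 0.05934474989771843)
top5 [ 382  231   37   37 1064] ((0.5493295788764954, -0.158136785030365), (0.08237456530332565, 0.08371546864509583)) ((0.5495937466621399, -0.15793025493621826), 0.042143434286117554)
```

>>> step_arm(plan=[[-0.03,-0.4,0,0,0,0,20],[-0.03,-0.4,0,0,0,0,20],[-0.03,-0.4,0,0,0,0,20],[-0.03,-0.4,0,0,0,0,20],[-0.03,-0.38,0,0,0,0,20]])

```text
time: 14.0
tcp_pos: [0.5464, -0.1523, 0.2163]
tcp_rot: [-0.002, 3.141, 0.0]
wrist_force: [1.3, 0.9, -3.4]
width: 0.0287
gripper_force: 80.4
```

>>> step_arm(plan=[[0,0,0.2,0,0,0,20],[0,0,0.2,0,0,0,20],[0,0,0.2,0,0,0,20],[0,0,0,0,0,0,20],[0,0,0,0,0,0,20]])

```text
time: 14.5
tcp_pos: [0.5464, -0.1508, 0.1445]
tcp_rot: [0.001, -3.141, -0.0]
wrist_force: [-0.0, -0.4, -2.6]
width: 0.0283
gripper_force: 80.4
```

```bash
python3 - <<'E'
from h import *
s=load('wrist5'); P=cloud(s); g=s['color'].min(-1).astype(int); d=np.linalg.norm(P[...,:2]-[.547,-.157],axis=-1)
b=((g>125)&(d<.06)).astype(np.uint8); n,l,st,ce=cv2.connectedComponentsWithStats(b); i=1+st[1:,4].argmax()
h=cv2.convexHull(np.argwhere(l==i)[:,::-1].astype(np.float32)).reshape(-1,2)
w=np.array([ray(s,u,v,.010)[:2] for u,v in h],np.float32); print(st[i],cv2.fitEllipse(w)[:2])
print(r.observe()['tcp_pos'])
snap('wrist','w6'); snap('side','s6')
a=load('w6')['color'];b=load('s6')['color']
cv2.imwrite('pics/c6.png',np.hstack([cv2.resize(a[180:420,220:420],(400,480)),cv2.resize(b[240:360,260:360],(400,480))])[:,:,::-1])
P=cloud(load('s6')); z=P[...,2]; d=np.linalg.norm(P[...,:2]-r.observe()['tcp_pos'][:2],axis=-1)
q=P[(d<.04)&(z>.085)&(z<.1)]; print(q.min(0),q.max(0))
E
```

```text
[  19  187   88   85 5719] ((0.5480073690414429, -0.15357929468154907), (0.0818733498454094, 0.08812355250120163))
[ 0.54638836 -0.1507864   0.14447703]
[ 0.52084282 -0.18032148  0.08501769] [ 0.57617585 -0.12540561  0.09916315]
```

View pics/c6.png

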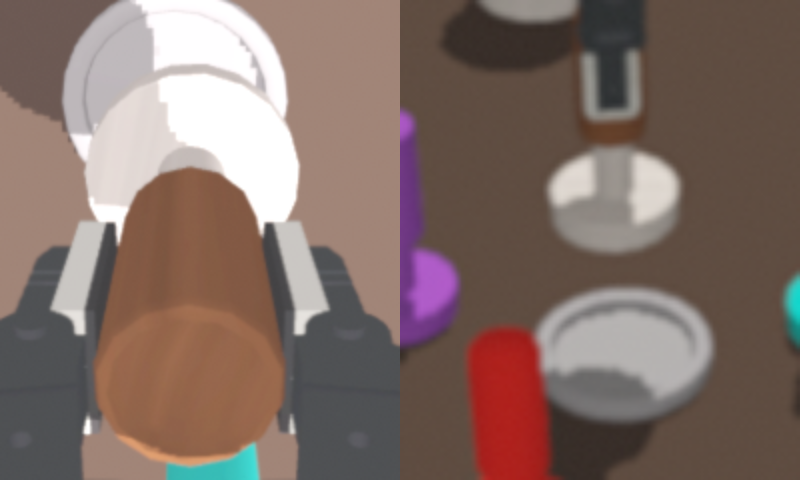

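The picture shows the foot upright above the rest (side half: foot at (615,200), rest at (625,355)). It needs about 6 mm towards -y before lowering.

>>> step_arm(plan=[[-0.013,-0.048,0,0,0,0,20],[0,0,0.2,0,0,0,20],[0,0,0.2,0,0,0,20],[0,0,0.1,0,0,0,20],[0,0,0,0,0,0,20]])

```text
time: 15.1
tcp_pos: [0.5468, -0.1573, 0.0834]
tcp_rot: [-0.002, -3.139, -0.001]
wrist_force: [-0.1, 0.2, -3.9]
width: 0.0285
gripper_force: 80.7
```

>>> step_arm(plan=[[0,0,0,0,0,0,20],[0,0,0,0,0,0,20],[0,0,0,0,0,0,20],[0,0,0,0,0,0,20],[0,0,0,0,0,0,20]])

```text
time: 15.6
tcp_pos: [0.5478, -0.1574, 0.0847]
tcp_rot: [0.002, 3.141, -0.0]
wrist_force: [0.1, 0.1, -4.1]
width: 0.0285
gripper_force: 80.7
```

```bash
python3 - <<'E'
from h import *
snap('wrist','w7'); snap('side','s7'); print(r.observe()['tcp_pos'])
a=load('w7')['color'];b=load('s7')['color']
cv2.imwrite('pics/c7.png',np.hstack([cv2.resize(a[180:420,220:420],(400,480)),cv2.resize(b[270:350,275:355],(400,400))[:,:] if 0 else cv2.resize(b[270:366,275:355],(400,480))])[:,:,::-1])
E
```

```text
[ 0.54762094 -0.1573374   0.08446677]
```

View pics/c7.png

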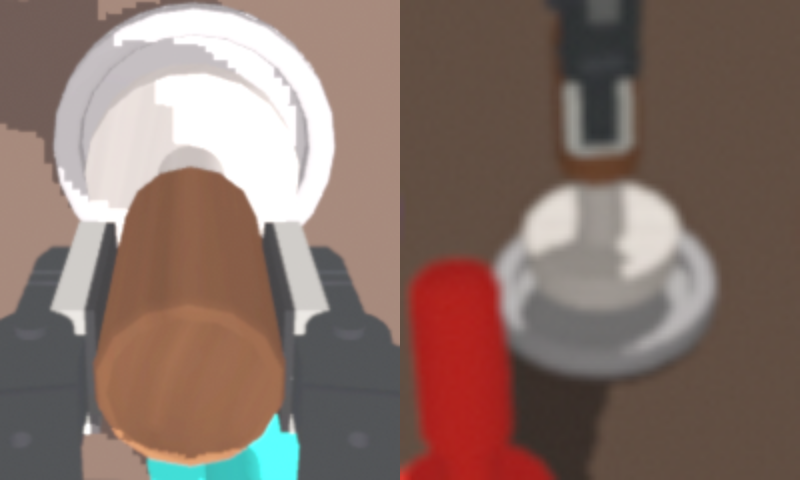

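The foot sits over the rest: in the wrist half it is centred at column 191 against 195 for the rim, and in the side half 604 against 603. I'll correct 1 mm in y and lower.

>>> step_arm(plan=[[0,0.01,0.03,0,0,0,20],[0,0,0.04,0,0,0,20],[0,0,0.03,0,0,0,20],[0,0,0.01,0,0,0,20],[0,0,0,0,0,0,20]])

```text
time: 16.2
tcp_pos: [0.5473, -0.1561, 0.0707]
tcp_rot: [-0.002, -3.141, -0.0]
wrist_force: [-0.8, 0.3, -3.1]
width: 0.028
gripper_force: 80.7
```

>>> step_arm(plan=[[0,0,0.005,0,0,0,20],[0,0,0.005,0,0,0,20],[0,0,0,0,0,0,20],[0,0,0,0,0,0,20],[0,0,0,0,0,0,20]])

```text
time: 16.7
tcp_pos: [0.5476, -0.1561, 0.07]
tcp_rot: [0.002, 3.141, 0.0]
wrist_force: [0.8, -0.4, -4.1]
width: 0.0284
gripper_force: 80.7
```

>>> step_arm(plan=[[0,0,0.005,0,0,0,20],[0,0,0.005,0,0,0,20],[0,0,0.002,0,0,0,20],[0,0,0,0,0,0,20],[0,0,0,0,0,0,20]])

```text
time: 17.2
tcp_pos: [0.5478, -0.1561, 0.0689]
tcp_rot: [0.002, 3.141, 0.0]
wrist_force: [-2.2, 1.6, 4.0]
width: 0.0288
gripper_force: 80.9
```

>>> step_arm(plan=[[0,0,-0.002,0,0,0,34],[0,0,0,0,0,0,40],[0,0,0,0,0,0,55],[0,0,0,0,0,0,70],[0,0,0,0,0,0,70]])

```text
time: 17.7
tcp_pos: [0.5476, -0.1562, 0.0687]
tcp_rot: [0.002, 3.141, -0.0]
wrist_force: [0.7, -0.3, -0.3]
width: 0.0699
gripper_force: 0.0
```

>>> step_arm(plan=[[0,0,-0.1,0,0,0,70],[0,0,-0.2,0,0,0,70],[0,0,-0.3,0,0,0,70],[0,0,-0.3,0,0,0,70],[0.3,0,-0.3,0,0,0,70]])

```text
time: 18.2
tcp_pos: [0.5157, -0.1557, 0.2148]
tcp_rot: [-0.003, 3.137, -0.002]
wrist_force: [0.9, -0.5, 1.2]
width: 0.0703
gripper_force: 0.0
```

>>> step_arm(plan=[[0.3,0,-0.2,0,0,0,70],[0.2,0,0,0,0,0,70],[0,0,0,0,0,0,70],[0,0,0,0,0,0,70],[0,0,0,0,0,0,70]])

```text
time: 18.7
tcp_pos: [0.4531, -0.1559, 0.2363]
tcp_rot: [0.001, 3.141, -0.0]
wrist_force: [-0.2, 0.4, 0.6]
width: 0.07
gripper_force: 0.0
```

```bash
python3 - <<'E'
from h import *
s=snap('wrist','w8'); P=cloud(s); z=P[...,2]; c=np.array([.548,-.157]); d=np.linalg.norm(P[...,:2]-c,axis=-1)
q=P[(d<.03)&(z>.107)&(z<.13)]; print('top',q.mean(0),(q.min(0)+q.max(0))/2)
q=P[(d<.04)&(z>.014)&(z<.03)]; print('foot',len(q),q.min(0),q.max(0))
A=np.c_[q[:,:2]-c,np.ones(len(q))]; print(np.linalg.lstsq(A,q[:,2],rcond=None)[0])
print(r.observe()['tcp_pos'])
v,u=np.argwhere(d<.06).mean(0).astype(int); u0=max(0,u-70);v0=max(0,v-60)
cv2.imwrite('pics/c8.png',cv2.resize(s['color'][v0:v0+120,u0:u0+140,::-1],None,fx=4,fy=4,interpolation=2))
E
```

```text
top [ 0.54651845 -0.15591612  0.11156826] [ 0.54845192 -0.15597797  0.11159831]
foot 1593 [ 0.52110177 -0.18377102  0.01405952] [ 0.57060628 -0.12889817  0.02984626]
[ 0.01211634 -0.00046405  0.01869072]
[ 0.45307428 -0.15592521  0.23604786]
```

View pics/c8.png

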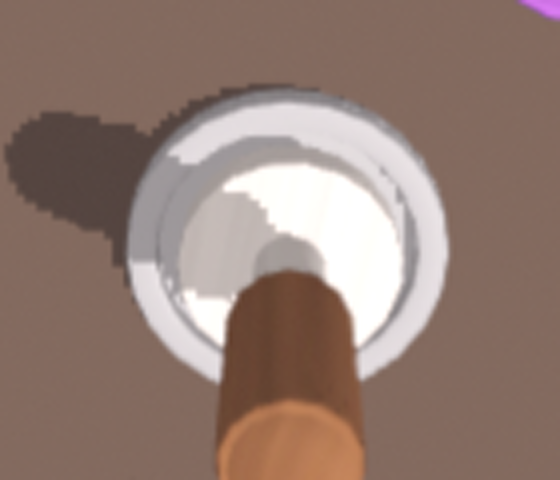

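The foot (290,255) stands inside the rest's rim, flat, upright and well centred, and the fingers are clear. Handing in.

```bash
python3 -c "
from workcell import r
print(r.hand_in())"
```

```text
the job is handed in; nothing more can be done
None
```

The job is handed in with no verdict returned: the plate was held against its stop for just over a second at about 22 N, it measured level to 0.3° and 31 mm below the rim, and the tamper stands upright in its rest.

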